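# Load the label roll and snap its cap home

## Task

Load the gift-label holder on the counter: slide the full label roll down over the spindle until it lies flat on the brass disc, then press the brass snap cap onto the stud at the top of the spindle until it clicks. Do not ease off when the push gives way: keep bearing down firmly on the cap, about as hard as the click took, so that it clamps the roll, and finish like that, still holding the cap down, because I shall thread the label strip meanwhile. Leave the other things on the counter where they are.

Things in the scene. Friction and masses are not known exactly. Their poses are not given: they have to be found in the camera images.
- holder: label-roll holder, fixed: dark wooden base plate (x -95 to +55, y -50 to +50 mm, top 12 mm up), a brass disc 68 mm across on it (top 18 mm up), and an upright steel spindle 18 mm in diameter, its foot a centring cone 25 mm in diameter and 15 mm high. Origin: on the spindle axis at counter height; z up; -x points to the peel bar.
- roll_seat (a point): point on the spindle axis on the top face of the brass disc (18 mm above the counter), where the centre of the roll's underside comes to rest
- cap_seat (a point): point on the spindle axis 58 mm above the counter, level with the top face of a seated roll: the centre of the cap's underside (its origin) comes here when the cap is fully home. z up.
- stud_tip (a point): round top of the spindle, 79 mm above the counter. Four spring-loaded steel balls round the stud, 66 mm above the counter, stand out 3 mm. The cap meets them about 9 mm above home; the push rises to about 8 N, gives way about 5 mm above home (the click), and the balls draw the cap down to 1 or 2 mm above home; from there only your push clamps it on the roll.
- peel_bar (a point): middle of the peel roller of the holder, 84 mm from the spindle axis and 27 mm above the counter: a steel rod between two brass cheeks, 84 mm wide along the holder's y, 34 mm high
- label_roll: full roll of paper labels on a cardboard core, standing on end: 64 mm across, 40 mm high, with a hole 29 mm in diameter right through. Loose, about 0.09 kg. Origin: centre of the underside; z up along the hole. Best gripped across its 64 mm from above.
- snap_cap: brass cap, standing mouth down: a flange 40 mm across and 5 mm high, above it a straight ribbed knob 33 mm in diameter up to 32 mm total height (the place to grip). Loose, about 0.06 kg. Origin: centre of the underside; z up. The bore is 21 mm in diameter at a rounded bead 3 mm above the underside, 27 mm behind it, 26 mm deep.
- empty_core: bystander: the used-up cardboard core of the last roll, an open tube 34 mm across, 40 mm high, standing on end in front of the holder, to the right. Origin: centre of the underside.
- oval_tin: bystander: oval sweet tin 78 x 64 x 20 mm lying behind the holder. Origin: centre of the underside.
- tin_left: bystander: small round pastille tin, 45 mm across, 19 mm high, behind the holder. Origin: centre of the underside.
- tin_right: bystander: another small round pastille tin, 45 mm across, 19 mm high, behind the holder and further right. Origin: centre of the underside.
- packet_front: bystander: flat printed packet of sweets 52 x 82 x 18 mm at the front left. Origin: centre of the underside.
- tongs: bystander: steel sweet tongs 158 x 34 x 17 mm lying at the front right. Origin: centre of the underside.
There are look-alikes about, which are no part of the job. Leave any turquoise look-alike of the snap_cap alone.

How it is judged:
By the outcome, as a careful person would: the job done as asked, in the order asked, and still so for the second after the job is handed in, while the arm keeps its last pose, push and grip.
It also fails if it takes over 67 s, if anything falls off the work surface, if the arm or the gripper's body presses on something with over 40 N, if the wrist force passes 120 N, or if a joint passes its speed limit or range.

## Robot

A 6-joint arm with a two-finger parallel gripper is mounted at the origin on a cart in front of the work surface, level with it; the furniture and walls round the work are solid. World frame = base frame: x ahead of the robot, y to its left, z up, the work surface at z = 0. Lengths are in m, angles in rad, forces in N, time in s.
With the tool pointing down it reaches from about 0.35 to 0.775 m from the base axis. Payload 5.5 kg.
Tool frame: the origin (TCP) lies at the very end of the fingers, on their centre line; the grasp point (between the pads) lies 19 mm behind it; z points along the fingers, y is the line along which they close (so a half turn about z gives the same grasp; the last joint's range is limited). The gripper opens to 85 mm and grips with 20 to 120 N. Pads are 22 mm wide; open, the fingers measure 114 mm over their backs; the gripper's body (76 mm by 85 mm) begins 54 mm behind the grasp point. The pads swing forward as they close: fully open they stand 13 mm farther back than shut.
Start: joints at [1.073, 0.313, 0.046, 1.304, 0, 1.431], TCP at [0.201, 0.539, 0.231] pointing down, gripper open.
Joint ranges: [-2.76, 2.76], [-0.86, 1.69], [-1.03, 1.26], [-2.2, 2.34], [-1.47, 1.5], [-3.14, 3.14]. Speed limits (rad/s): [2.57, 2.57, 3.14, 3.14, 3.14, 3.14].

## Interface

Orientations are given as a unit quaternion [w, x, y, z].
In Python, from workcell import get_state, read_camera, hand_in gives the robot as it stands.
- The arm moves only by the tool send_rows, never from a script. Its argument "increments" is a list of rows, each an object of numbers: "dx", "dy", "dz": the shift along the world's x, y, z in units of 25 mm (1.0 is 25 mm); "roll": the turn about the world's z in units of 8 degrees (1.0 is 8 degrees); "claw": the opening, from -1 (shut) to 1 (fully open). In form: [{"dx": .., "dy": .., "dz": .., "roll": .., "claw": ..}, ...]. A call has exactly 5 rows; each row is the pose to reach, as a shift and turn from the pose commanded when the call began; what a row does not reach only later rows make up. A row lasts 1/8 s, in which the tool goes at most 62.5 mm and 10.7 degrees, less where a joint would pass 70% of its speed; a pose out of reach is approached as far as the arm can. A call with a gripper value outside its range is refused whole. The fingers move at their own pace and stop on an object; "grip_force" is the grip in N (left out, the last holds). Time passes only in rows, so rows that repeat a pose let the fingers close, or fill a call up. It gives the time, the measured TCP pose, the force, the opening and the grip force at its end, in the units of the state.
- get_state(): the state, without advancing time (a new reading comes with each control period).
- read_camera(name): name is "side" or "top"; returns a dict with "image" (480x640x3 uint8, blue, green, red), "fx", "fy", "cx", "cy" (pixels), "dist_coeffs" ([k1, k2, p1, p2, k3] as OpenCV has them; the pictures are not rectified), "world_to_cam" (4x4, takes a point from world to camera coordinates). Camera axes: x right, y up, looking along -z (the intrinsics and any distortion apply to the point x, -y, -z); pixel columns grow to the right and rows downward; lengths in m; the calibration is good to about 2 mm. A picture is of the moment at which its call begins. There is no depth.
- hand_in(): hands the job in; it is judged then, once.
The state is a dict: "clock": time; "joint_pos": joint angles; "qvel": joint speeds; "tau": joint torques, N m; "tcp_pos": TCP position; "orientation": TCP orientation; "wrist_force": force on the tool from outside, world axes, zero at the start; "ft_torque": the same for the moment, N m; "finger_gap": finger opening in m; "grip_force": force on a finger pad.
Only numpy, scipy, OpenCV 4.12 (cv2) and the standard library are available. Lean on these libraries where they do the work, as an engineer would, in place of code of your own. Each camera call takes 0.05 s, during which the arm holds its last target. There are 200 camera calls.

## Working session

There is one attempt and no reset: what is moved stays moved. The work goes in short steps, Python scripts to look and compute and a tool call to move; the robot and the scene stay as the last step left them, time stands still between calls to the robot, and variables do not carry over. Pictures are saved under pics/ and viewed, at most 10 in all, crops included, and the job is handed in when it is done.

Besides the shell and the picture viewer there is one more tool, called after ">>>" in YAML: its name, and indented under it one key for each argument. send_rows: Moves the arm, as the interface text tells. Its arguments: {"type":"object","properties":{"increments":{"type":"array","items":{"type":"object","properties":{"dx":{"type":"number"},"dy":{"type":"number"},"dz":{"type":"number"},"roll":{"type":"number"},"claw":{"type":"number"}}}},"grip_force":{"type":"number"}},"required":["increments"]}

```bash
mkdir -p pics; ls; python3 - <<'E'
from workcell import *
import cv2
for n in("side","top"):
    c=read_camera(n); cv2.imwrite(f"pics/{n}0.png",c["image"]); print(n,c["fx"],c["cx"],c["cy"],c["dist_coeffs"],c["world_to_cam"])
s=get_state();print(s)
E
```

```text
pics
side 518.2121203587379 312.1457545909092 243.31367823406032 [0.01043222 0.         0.         0.         0.        ] [[-8.42003582e-01 -5.39471931e-01 -5.52382579e-05  4.34853738e-01]
 [ 2.79097964e-01 -4.35701547e-01  8.55726877e-01 -2.03222695e-01]
 [-4.61664698e-01  7.20509679e-01  5.17427781e-01 -1.13511675e+00]
 [ 0.00000000e+00  0.00000000e+00  0.00000000e+00  1.00000000e+00]]
top 603.3535656485458 320.85508578700353 242.3467289635613 [0.04089343 0.         0.         0.         0.        ] [[-0.00165914 -0.99998795 -0.00462053 -0.01234925]
 [ 0.99183339 -0.00223483  0.12752075 -0.54074957]
 [-0.12752954 -0.00437122  0.99182514 -1.62005371]
 [ 0.          0.          0.          1.        ]]
{'clock': 0.1, 'joint_pos': array([ 1.07339384e+00,  3.13932092e-01,  4.51153044e-02,  1.30360518e+00,
       -4.58464312e-06,  1.43118718e+00]), 'qvel': array([ 0.00033189, -0.00109209,  0.00221688, -0.00083174,  0.0006975 ,
        0.00029361]), 'tau': array([ 1.97893307e-03, -4.81726277e+01,  2.99244153e+01,  1.27064230e-02,
       -7.58307874e-05, -1.52076291e-05]), 'tcp_pos': array([0.20116987, 0.5381845 , 0.23050347]), 'orientation': array([-2.52355582e-04,  1.77943902e-01,  9.84040298e-01, -7.72655796e-04]), 'wrist_force': array([-0.67878906,  0.49586374, -0.11765054]), 'ft_torque': array([-0.00161035,  0.039779  , -0.02375619]), 'grip_force': 0.0, 'finger_gap': 0.08545881535039426}
```

View pics/side0.png

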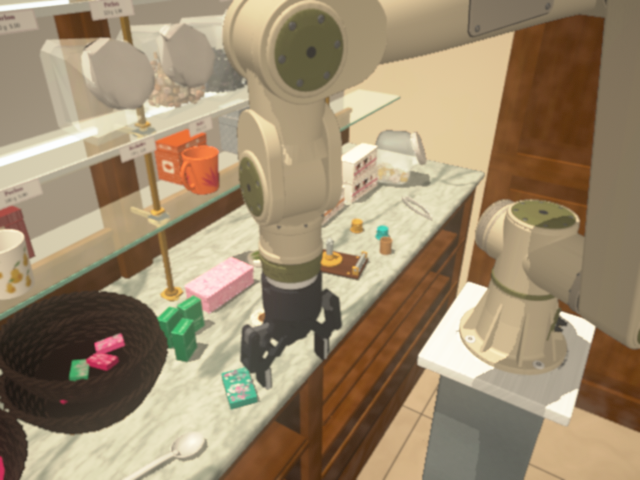

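View pics/top0.png

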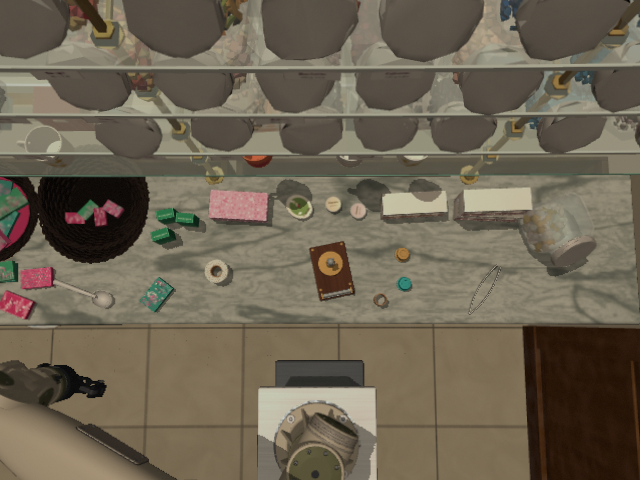

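The top view shows the label roll at (217,271), the spindle at (331,265), the brass cap at (403,254), the turquoise look-alike at (404,284) and the core at (380,300). In the side view the spindle is near (331,250) and the brass cap near (357,226). The arm hides the roll there. I'll zoom in on the parts.

```bash
python3 - <<'E'
import cv2,numpy as np
t=cv2.imread("pics/top0.png");s=cv2.imread("pics/side0.png")
r=lambda i,x,y,w,h,f:cv2.resize(i[y:y+h,x:x+w],None,fx=f,fy=f,interpolation=cv2.INTER_NEAREST)
a=r(t,300,232,130,78,6);b=r(t,190,246,54,50,5);c=r(s,300,200,108,80,5)
o=np.zeros((600,792,3),np.uint8)
a=r(t,300,235,130,75,6)[:, :780]
cv2.imwrite("pics/ztop.png",a)
o=np.zeros((400,800,3),np.uint8);o[:250,:270]=b;o[:400,270:800]=c[:,:530]
cv2.imwrite("pics/zmix.png",o)
E
```

```text
(no output)
```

View pics/ztop.png

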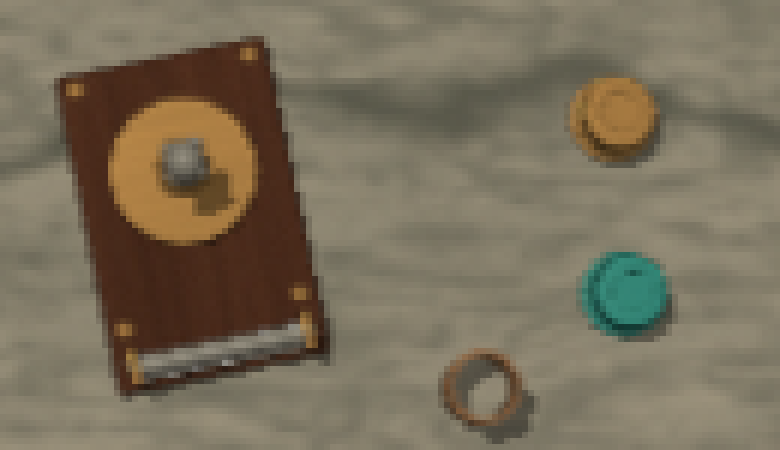

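View pics/zmix.png

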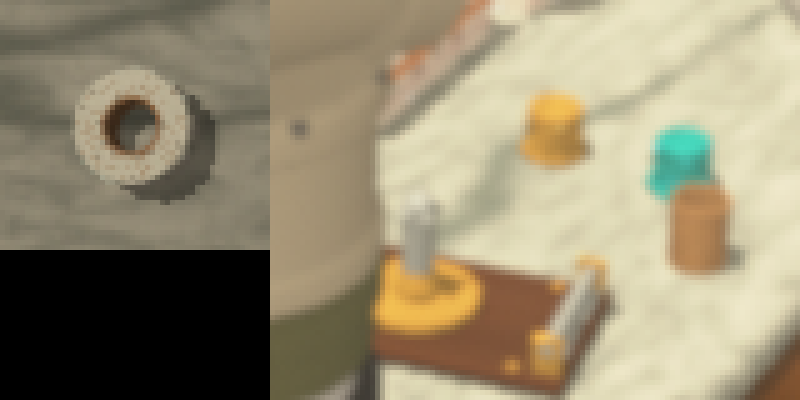

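The top crop shows the disc centre at about (330.5,263.5), the stud tip at about (331,262), the cap knob at about (403,253) and the roll top at about (216.5,271). The side crop shows the spindle tip at about (330,240) and the cap at about (356,226). Next step: mask and measure.

```bash
cat >h.py <<'E'
import cv2,numpy as np
from workcell import *
def cam(n):
    c=read_camera(n);c["K"]=np.array([[c["fx"],0,c["cx"]],[0,c["fy"],c["cy"]],[0,0,1.]]);c["d"]=np.array(c["dist_coeffs"]);c["T"]=np.array(c["world_to_cam"]);return c
def ray(c,p):
    q=cv2.undistortPoints(np.array([[p]],float),c["K"],c["d"])[0,0]
    R=c["T"][:3,:3];o=-R.T@c["T"][:3,3];return o,R.T@np.array([q[0],-q[1],-1.])
def onz(c,p,z):
    o,d=ray(c,p);return o+d*(z-o[2])/d[2]
def proj(c,X):
    x=c["T"][:3,:3]@np.array(X)+c["T"][:3,3]
    return cv2.projectPoints(np.array([[x[0],-x[1],-x[2]]]),np.zeros(3),np.zeros(3),c["K"],c["d"])[0][0,0]
def tri(c1,p1,c2,p2):
    o1,d1=ray(c1,p1);o2,d2=ray(c2,p2);A=np.c_[d1,-d2];t=np.linalg.lstsq(A,o2-o1,rcond=None)[0]
    a,b=o1+t[0]*d1,o2+t[1]*d2;return (a+b)/2,np.linalg.norm(a-b)
def blobs(img,lo,hi,roi,amin=20):
    x,y,w,h=roi;m=cv2.inRange(cv2.cvtColor(img[y:y+h,x:x+w],cv2.COLOR_BGR2HSV),lo,hi)
    out=[]
    for k in cv2.findContours(m,cv2.RETR_EXTERNAL,cv2.CHAIN_APPROX_NONE)[0]:
        if len(k)>5 and cv2.contourArea(k)>amin:
            bx=cv2.boundingRect(k);e=cv2.fitEllipse(k)
            out.append((cv2.contourArea(k),np.round(np.array(e[0])+[x,y],2),np.round(e[1],1),(bx[0]+x,bx[1]+y,bx[2],bx[3])))
    return out
E
python3 - <<'E'
from h import *
t=cam("top");s=cam("side")
for n,c in(("t",t),("s",s)):print(n,"camC",-c["T"][:3,:3].T@c["T"][:3,3])
br=((12,110,70),(28,255,255))
print("top brass",*blobs(t["image"],*br,(300,235,130,75)),sep="\n")
print("side brass",*blobs(s["image"],*br,(340,205,40,40)),sep="\n")
print("roll",*blobs(t["image"],(0,0,150),(40,70,255),(198,254,38,34)),sep="\n")
print("steel top",*blobs(t["image"],(0,0,80),(179,70,255),(322,254,18,16),5),sep="\n")
hs=cv2.cvtColor(s["image"],cv2.COLOR_BGR2HSV);print(s["image"][236:264,331].tolist());print(s["image"][250,322:342].tolist());print(s["image"][242,322:342].tolist())
# predicted
d=onz(t,(330.5,263.5),.018);print(d)
for z in(.018,.066,.079):print(z,proj(t,[d[0],d[1],z]),proj(s,[d[0],d[1],z]))
print("turq",*blobs(t["image"],(80,100,60),(95,255,255),(390,270,30,30)))
E
```

```text
t camC [ 0.32970829 -0.02063919  1.67570973]
s camC [-0.10117589  0.96390955  0.76126808]
top brass
(473.0, array([330.02, 262.85]), array([24.4, 24.7]), (318, 251, 26, 25))
(140.0, array([401.68, 254.21]), array([13.1, 13.8]), (395, 248, 15, 14))
side brass
(122.0, array([356.31, 225.7 ]), array([11.6, 14.4]), (350, 219, 13, 14))
roll
(396.5, array([215.37, 270.6 ]), array([22.4, 23.4]), (204, 259, 24, 26))
steel top
(20.5, array([330.36, 261.06]), array([5.5, 6.1]), (328, 258, 6, 7))
[[176, 210, 218], [179, 211, 219], [182, 211, 219], [181, 206, 214], [173, 195, 202], [160, 181, 187], [157, 177, 183], [160, 182, 188], [151, 171, 177], [134, 151, 156], [127, 144, 149], [126, 144, 148], [127, 145, 149], [128, 145, 150], [126, 143, 150], [125, 143, 152], [123, 144, 155], [118, 142, 156], [104, 140, 164], [84, 143, 183], [71, 148, 198], [70, 152, 204], [69, 148, 199], [69, 144, 194], [72, 158, 214], [79, 179, 234], [81, 186, 240], [82, 185, 239]]
[[80, 108, 130], [71, 101, 137], [75, 107, 148], [92, 120, 153], [118, 139, 158], [137, 155, 163], [142, 160, 165], [139, 157, 162], [133, 150, 155], [126, 143, 150], [124, 145, 156], [131, 159, 173], [143, 173, 188], [154, 185, 198], [163, 196, 206], [174, 208, 217], [181, 217, 224], [185, 221, 227], [187, 222, 228], [186, 222, 227]]
[[125, 153, 165], [151, 182, 191], [170, 202, 209], [176, 206, 213], [176, 203, 209], [170, 193, 199], [162, 183, 189], [160, 181, 186], [162, 183, 189], [157, 177, 183], [143, 163, 169], [142, 166, 171], [156, 185, 190], [165, 195, 202], [162, 193, 199], [158, 189, 192], [152, 181, 185], [147, 176, 179], [144, 172, 175], [140, 168, 170]]
[ 0.48399106 -0.03983018  0.018     ]
0.018 [330.5 263.5] [330.50535704 256.62127459]
0.066 [330.70124121 261.8376975 ] [330.84121963 241.13439032]
0.079 [330.7578014  261.37050767] [330.93437611 236.84171029]
turq (126.5, array([403.55, 283.32]), array([12.8, 13.2]), (397, 277, 14, 14))
```

>>> send_rows:
  increments:
    - {"dx": 1, "dy": -1.8, "dz": 0.6, "roll": 0.5, "claw": 1}
    - {"dx": 2, "dy": -3.6, "dz": 1.2, "roll": 1, "claw": 1}
    - {"dx": 3, "dy": -5.4, "dz": 1.8, "roll": 1.5, "claw": 1}
    - {"dx": 4, "dy": -7.2, "dz": 2.4, "roll": 2, "claw": 1}
    - {"dx": 5, "dy": -9, "dz": 3, "roll": 2.5, "claw": 1}

```text
clock: 0.82
tcp_pos: [0.3269, 0.3121, 0.3068]
orientation: [0.0, 0.003, 1.0, 0.0]
wrist_force: [1.4, 1.3, -0.7]
finger_gap: 0.0852
grip_force: 0.0
```

>>> send_rows:
  increments:
    - {"dx": 1, "dy": -1.8, "dz": 0.4, "roll": 0.5, "claw": 1}
    - {"dx": 2, "dy": -3.6, "dz": 0.8, "roll": 1, "claw": 1}
    - {"dx": 3, "dy": -5.4, "dz": 1.2, "roll": 1.5, "claw": 1}
    - {"dx": 4, "dy": -7.2, "dz": 1.6, "claw": 1, "roll": 2}
    - {"dx": 4, "dy": -9, "dz": 1.6, "roll": 2, "claw": 1}

```text
clock: 1.45
tcp_pos: [0.428, 0.0868, 0.3465]
orientation: [0.001, -0.135, 0.991, -0.0]
wrist_force: [0.2, -0.4, -0.2]
finger_gap: 0.0855
grip_force: 0.0
```

```bash
python3 - <<'E'
from h import *
s=cam("side");cv2.imwrite("pics/side1.png",s["image"])
cv2.imwrite("pics/zs1.png",np.hstack([cv2.resize(s["image"][220:360,200:300],None,fx=4,fy=4),cv2.resize(s["image"][200:340,300:400],None,fx=4,fy=4)]))
print(proj(s,onz(cam("top"),(215.4,270.6),.04)),get_state()["tcp_pos"])
E
```

```text
[265.15429631 315.99580018] [0.4267642  0.08523649 0.34621384]
```

View pics/zs1.png

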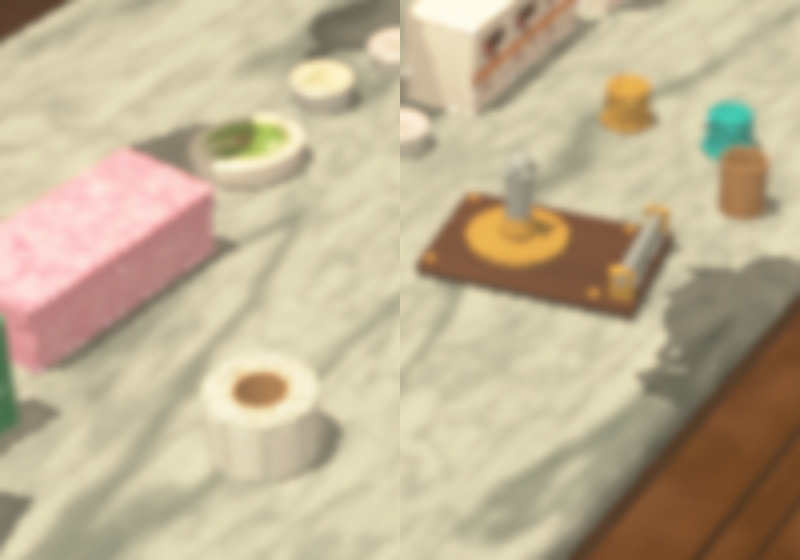

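All parts are visible from the side: the roll hole at about (264.6,316.9), the disc at about (329.1,258.9), the stud tip at about (329.6,238.9) and the cap top at about (356.9,220.4). I'll mask these and triangulate.

```bash
python3 - <<'E'
from h import *
t=cam("top");s=cam("side")
br=((12,110,70),(28,255,255))
B=lambda n,c,lo,hi,roi,a=20:print(n,*blobs(c["image"],lo,hi,roi,a),sep="\n ")
B("disc s",s,*br,(312,245,34,26),100)
B("hole s",s,(5,70,50),(20,255,200),(250,305,32,25))
B("hole t",t,(0,60,30),(25,255,255),(203,258,26,26),10)
B("cap s",s,*br,(345,212,24,24));B("cap t",t,*br,(392,244,22,22))
for n,a,b in(("rollhole .04",(215.6,270.6),(264.6,316.9)),("disc .018",(330.2,262.9),(329.1,258.9)),("tip .079",(330.4,260.9),(329.6,239.2)),("capknobtop .032",(402.2,253.5),(356.9,220.4))):
    p,g=tri(t,a,s,b);z=float(n.split()[-1]);print(n,p.round(4),"gap",round(g,4),"top@z",onz(t,a,z).round(4),"side@z",onz(s,b,z).round(4))
cv2.imwrite("pics/zt1.png",np.hstack([cv2.resize(t["image"][y:y+25,x:x+25],None,fx=10,fy=10,interpolation=cv2.INTER_NEAREST) for x,y in((203,258),(318,250),(390,241))]))
E
```

```text
disc s
 (561.5, array([328.13, 260.86]), array([20.9, 37.9]), (312, 248, 34, 23))
hole s
 (59.0, array([264.33, 316.99]), array([ 6.5, 12. ]), (259, 314, 12, 7))
hole t
 (364.0, array([219.64, 270.48]), array([22.1, 25.9]), (206, 258, 23, 26))
cap s
 (122.0, array([356.31, 225.7 ]), array([11.6, 14.4]), (350, 219, 13, 14))
cap t
 (140.0, array([401.68, 254.21]), array([13.1, 13.8]), (395, 248, 15, 14))
rollhole .04 [0.464  0.2734 0.0372] gap 0.0012 top@z [0.4633 0.2725 0.04  ] side@z [0.4625 0.2762 0.04  ]
disc .018 [ 0.4869 -0.0388  0.0102] gap 0.0012 top@z [ 0.4857 -0.039   0.018 ] side@z [ 0.4814 -0.0283  0.018 ]
tip .079 [ 0.4865 -0.0387  0.0716] gap 0.0012 top@z [ 0.4852 -0.0389  0.079 ] side@z [ 0.4807 -0.0277  0.079 ]
capknobtop .032 [ 0.5106 -0.236   0.0296] gap 0.0011 top@z [ 0.5098 -0.2359  0.032 ] side@z [ 0.509  -0.2318  0.032 ]
```

View pics/zt1.png

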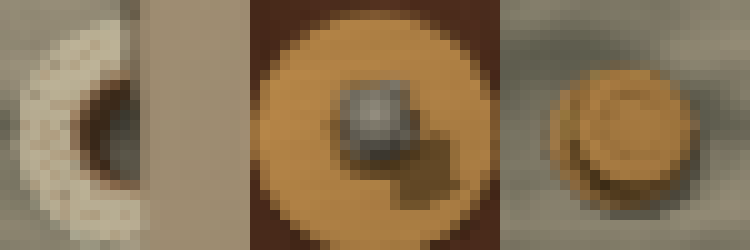

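>>> send_rows:
  increments:
    - {"dx": 0.4, "dy": 2, "dz": -1.2, "claw": 1}
    - {"dx": 0.8, "dy": 4, "dz": -2.5, "claw": 1}
    - {"dx": 1.2, "dy": 6, "dz": -3.8, "claw": 1}
    - {"dx": 1.5, "dy": 7.5, "dz": -5.5, "claw": 1}
    - {"dx": 1.5, "dy": 7.5, "dz": -7.5, "claw": 1}

```text
schema error: expected keys dx, dy, dz, roll, claw
```

```bash
python3 - <<'E'
from h import *
s=cam("side");t=cam("top");print(get_state()["tcp_pos"],get_state()["orientation"])
cv2.imwrite("pics/z2.png",np.hstack([cv2.resize(s["image"][230:350,210:310],None,fx=4,fy=4),cv2.resize(t["image"][210:330,160:260],None,fx=4,fy=4)]))
E
```

```text
[0.42621053 0.08910802 0.34627003] [-6.34208633e-05 -1.35069041e-01  9.90836163e-01  2.18111144e-04]
```

View pics/z2.png

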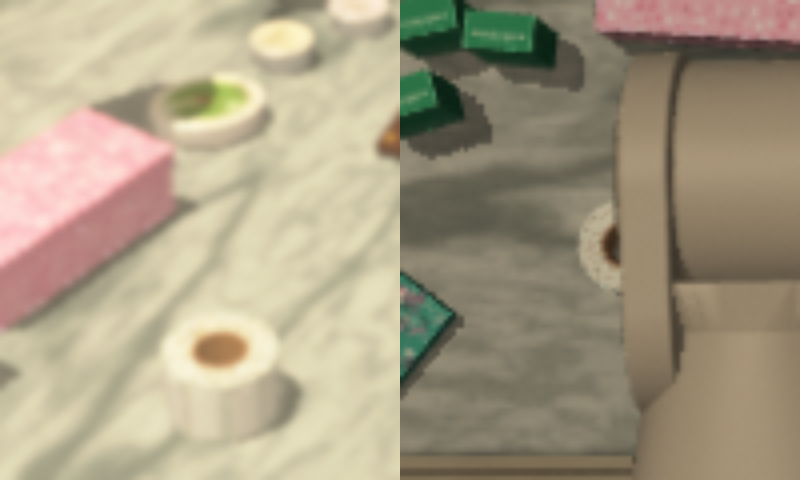

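The move was refused because every row needs a roll key. The picture just shows the roll untouched, hole at about (264.6,317) in the side view, with the arm above it. Resending.

>>> send_rows:
  increments:
    - {"dx": 0.4, "dy": 2, "dz": -1.2, "roll": 0, "claw": 1}
    - {"dx": 0.8, "dy": 4, "dz": -2.5, "roll": 0, "claw": 1}
    - {"dx": 1.2, "dy": 6, "dz": -3.8, "roll": 0, "claw": 1}
    - {"dx": 1.5, "dy": 7.35, "dz": -5.5, "roll": 0, "claw": 1}
    - {"dx": 1.5, "dy": 7.35, "dz": -7.5, "roll": 0, "claw": 1}

```text
clock: 2.38
tcp_pos: [0.4639, 0.2766, 0.1577]
orientation: [0.001, -0.138, 0.99, 0.001]
wrist_force: [0.1, 0.2, -0.5]
finger_gap: 0.0856
grip_force: 0.0
```

>>> send_rows:
  increments:
    - {"dx": 0, "dy": 0, "dz": -1, "roll": 0, "claw": 1}
    - {"dx": 0, "dy": 0, "dz": -2, "roll": 0, "claw": 1}
    - {"dx": 0, "dy": 0, "dz": -2.6, "roll": 0, "claw": 1}
    - {"dx": 0, "dy": 0, "dz": -2.6, "roll": 0, "claw": 1}
    - {"dx": 0, "dy": 0, "dz": -2.6, "roll": 0, "claw": 1}

```text
clock: 3.0
tcp_pos: [0.4644, 0.273, 0.0948]
orientation: [0.001, -0.135, 0.991, 0.0]
wrist_force: [-0.4, 0.0, 0.3]
finger_gap: 0.0854
grip_force: 0.0
```

```bash
python3 - <<'E'
from h import *
s=cam("side");t=cam("top");print(get_state()["tcp_pos"],get_state()["orientation"])
cv2.imwrite("pics/z3.png",np.hstack([cv2.resize(s["image"][230:350,210:310],None,fx=4,fy=4),cv2.resize(t["image"][210:330,160:260],None,fx=4,fy=4)]))
E
```

```text
[0.464748   0.27281927 0.09504386] [ 1.09379420e-03 -1.34924484e-01  9.90855228e-01  3.23663996e-04]
```

View pics/z3.png

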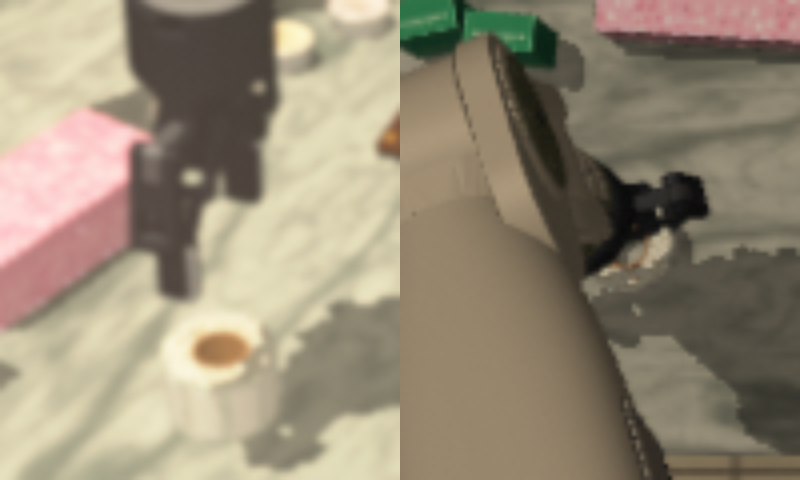

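The fingers straddle the roll: tips at side pixels (254.5,302.5) and (270.7,279.5), with the roll hole at (265,317) below. Descending.

>>> send_rows:
  increments:
    - {"dx": 0, "dy": 0, "dz": -0.6, "roll": 0, "claw": 1}
    - {"dx": 0, "dy": 0, "dz": -1.2, "roll": 0, "claw": 1}
    - {"dx": 0, "dy": 0, "dz": -1.8, "roll": 0, "claw": 1}
    - {"dx": 0, "dy": 0, "dz": -2.4, "roll": 0, "claw": 1}
    - {"dx": 0, "dy": 0, "dz": -2.8, "roll": 0, "claw": 1}

```text
clock: 3.72
tcp_pos: [0.4633, 0.2721, 0.0223]
orientation: [-0.001, -0.135, 0.991, -0.0]
wrist_force: [0.1, -0.8, -0.4]
finger_gap: 0.0857
grip_force: 0.0
```

>>> send_rows:
  increments:
    - {"dx": 0, "dy": 0, "dz": -0.3, "roll": 0, "claw": 1}
    - {"dx": 0, "dy": 0, "dz": -0.6, "roll": 0, "claw": 1}
    - {"dx": 0, "dy": 0, "dz": -0.6, "roll": 0, "claw": 1}
    - {"dx": 0, "dy": 0, "dz": -0.6, "roll": 0, "claw": 0.2}
    - {"dx": 0, "dy": 0, "dz": -0.6, "roll": 0, "claw": 0.2}
  grip_force: 30

```text
clock: 4.35
tcp_pos: [0.4645, 0.2726, 0.0095]
orientation: [0.001, -0.135, 0.991, 0.0]
wrist_force: [-0.1, 0.2, 2.5]
finger_gap: 0.0633
grip_force: 33.4
```

>>> send_rows:
  increments:
    - {"dx": 0, "dy": 0, "dz": 0.5, "roll": 0, "claw": 0.2}
    - {"dx": 0, "dy": 0, "dz": 2, "roll": 0, "claw": 0.2}
    - {"dx": 0, "dy": 0, "dz": 4, "roll": 0, "claw": 0.2}
    - {"dx": 0.1, "dy": -1.4, "dz": 4.8, "roll": 0, "claw": 0.2}
    - {"dx": 0.2, "dy": -3, "dz": 4.8, "roll": 0, "claw": 0.2}

```text
clock: 4.97
tcp_pos: [0.4707, 0.1975, 0.1322]
orientation: [0.003, -0.136, 0.991, 0.0]
wrist_force: [0.2, -0.4, -1.2]
finger_gap: 0.0634
grip_force: 33.4
```

>>> send_rows:
  increments:
    - {"dx": 0.1, "dy": -2, "dz": 0, "roll": 0, "claw": 0.2}
    - {"dx": 0.3, "dy": -4, "dz": 0, "roll": 0, "claw": 0.2}
    - {"dx": 0.5, "dy": -6, "dz": 0, "roll": 0, "claw": 0.2}
    - {"dx": 0.65, "dy": -8, "dz": 0, "roll": 0, "claw": 0.2}
    - {"dx": 0.65, "dy": -9.5, "dz": 0, "roll": 0, "claw": 0.2}

```text
clock: 5.6
tcp_pos: [0.4854, -0.0422, 0.1299]
orientation: [0.001, -0.134, 0.991, -0.0]
wrist_force: [0.6, 0.6, -0.6]
finger_gap: 0.0634
grip_force: 33.4
```

```bash
python3 - <<'E'
from h import *
s=cam("side");t=cam("top");st=get_state();print(st["tcp_pos"],st["wrist_force"],st["finger_gap"],st["grip_force"])
p=st["tcp_pos"];print("expected roll bottom centre side/top",proj(s,[p[0],p[1],p[2]-.0095]),proj(s,[p[0],p[1],p[2]+.03]),proj(t,[p[0],p[1],p[2]+.03]))
cv2.imwrite("pics/z4.png",np.hstack([cv2.resize(s["image"][180:300,270:370],None,fx=4,fy=4),cv2.resize(t["image"][200:320,280:380],None,fx=4,fy=4)]))
E
```

```text
[ 0.48567423 -0.04339661  0.12979319] [ 0.33982064  0.80647905 -0.11575889] 0.06386009457676853 33.41032115276903
expected roll bottom centre side/top [331.38637015 222.17892983] [331.68676351 208.45479336] [332.54098587 257.62324283]
```

View pics/z4.png

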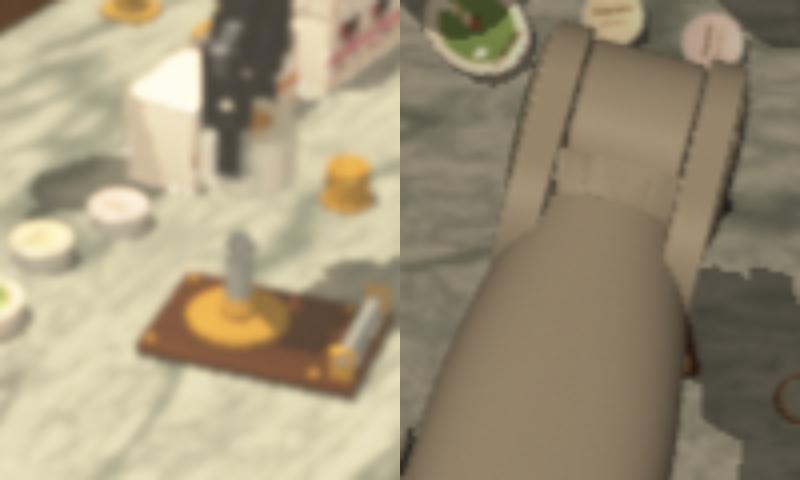

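The roll hangs over the spindle: its right edge is near side column 343.5 and the spindle tip is at (329.6,239). The arm blocks the top view. I'll nudge it, let it settle and measure the roll edges.

>>> send_rows:
  increments:
    - {"dx": 0.03, "dy": 0.05, "dz": -0.3, "roll": 0, "claw": 0.2}
    - {"dx": 0.03, "dy": 0.05, "dz": -0.6, "roll": 0, "claw": 0.2}
    - {"dx": 0.03, "dy": 0.05, "dz": -0.6, "roll": 0, "claw": 0.2}
    - {"dx": 0.03, "dy": 0.05, "dz": -0.6, "roll": 0, "claw": 0.2}
    - {"dx": 0.03, "dy": 0.05, "dz": -0.6, "roll": 0, "claw": 0.2}

```text
clock: 6.32
tcp_pos: [0.4861, -0.0385, 0.114]
orientation: [0.0, -0.135, 0.991, 0.0]
wrist_force: [0.4, 0.6, -0.8]
finger_gap: 0.0638
grip_force: 33.4
```

```bash
python3 - <<'E'
from h import *
s=cam("side");st=get_state();p=st["tcp_pos"];print(p,st["wrist_force"])
b=p-[0,0,.0095];print("bottom exp",proj(s,b),"R edge col",proj(s,b+[-.842*.032,-.539*.032,0]),"L",proj(s,b-[-.842*.032,-.539*.032,0]))
g=s["image"].astype(int)
for r in(216,220,224,226,228,230,232,234):print(r,"L",g[r,314:330].sum(1).tolist(),"R",g[r,336:350].sum(1).tolist())
for r in (240,244,248):print(r,g[r,322:338].sum(1).tolist())
E
```

```text
[ 0.4860573  -0.03863083  0.11399768] [-0.29485551 -0.18660828 -1.38815496]
bottom exp [330.19089119 228.2763085 ] R edge col [342.62656092 228.27778082] L [317.75609076 228.27465564]
216 L [644, 646, 652, 638, 552, 391, 257, 217, 221, 218, 215, 217, 215, 210, 207, 204] R [365, 414, 447, 459, 463, 474, 507, 549, 580, 593, 593, 590, 583, 580]
220 L [631, 638, 637, 610, 559, 554, 563, 534, 449, 319, 227, 207, 206, 220, 274, 353] R [466, 473, 477, 482, 485, 497, 525, 576, 612, 622, 615, 610, 610, 611]
224 L [616, 619, 636, 639, 625, 607, 610, 585, 486, 338, 233, 209, 211, 223, 277, 357] R [566, 557, 546, 525, 506, 505, 526, 557, 585, 595, 597, 598, 600, 593]
226 L [635, 622, 626, 626, 603, 599, 609, 584, 485, 335, 236, 216, 217, 224, 279, 357] R [566, 560, 545, 527, 511, 509, 523, 552, 572, 574, 570, 565, 561, 544]
228 L [616, 608, 632, 640, 621, 606, 612, 590, 496, 354, 252, 218, 212, 227, 279, 356] R [566, 559, 539, 522, 508, 507, 520, 539, 546, 539, 520, 505, 494, 481]
230 L [612, 606, 598, 591, 587, 598, 610, 613, 575, 503, 439, 397, 373, 362, 383, 432] R [564, 556, 541, 520, 503, 509, 526, 531, 518, 492, 473, 464, 465, 458]
232 L [599, 595, 597, 604, 607, 600, 594, 603, 605, 591, 564, 547, 548, 553, 555, 562] R [563, 553, 539, 521, 519, 524, 526, 512, 487, 472, 469, 476, 492, 505]
234 L [578, 584, 595, 609, 611, 600, 583, 575, 583, 589, 586, 574, 570, 567, 564, 561] R [569, 573, 574, 576, 574, 562, 534, 502, 479, 464, 470, 485, 504, 523]
240 [592, 605, 612, 591, 529, 450, 420, 422, 424, 428, 456, 522, 578, 590, 576, 547]
244 [574, 578, 572, 535, 471, 419, 407, 412, 415, 417, 422, 452, 482, 487, 482, 473]
248 [500, 521, 524, 502, 456, 415, 408, 412, 413, 408, 415, 451, 495, 519, 540, 559]
```

Roll edges in the side view are at columns 317.7 and 342.4, so its centre is 330.1. The spindle centre is at 329.5, so I'll correct by about 1 mm and lower.

>>> send_rows:
  increments:
    - {"dx": 0.04, "dy": 0.03, "dz": -0.4, "roll": 0, "claw": 0.2}
    - {"dx": 0.04, "dy": 0.03, "dz": -0.8, "roll": 0, "claw": 0.2}
    - {"dx": 0.04, "dy": 0.03, "dz": -1.2, "roll": 0, "claw": 0.2}
    - {"dx": 0.04, "dy": 0.03, "dz": -1.6, "roll": 0, "claw": 0.2}
    - {"dx": 0.04, "dy": 0.03, "dz": -1.8, "roll": 0, "claw": 0.2}

```text
clock: 7.0
tcp_pos: [0.4864, -0.038, 0.0678]
orientation: [-0.001, -0.135, 0.991, 0.0]
wrist_force: [-0.1, -0.3, -0.3]
finger_gap: 0.0639
grip_force: 33.4
```

>>> send_rows:
  increments:
    - {"dx": 0, "dy": 0, "dz": -0.3, "roll": 0, "claw": 0.2}
    - {"dx": 0, "dy": 0, "dz": -0.6, "roll": 0, "claw": 0.2}
    - {"dx": 0, "dy": 0, "dz": -0.9, "roll": 0, "claw": 0.2}
    - {"dx": 0, "dy": 0, "dz": -1.0, "roll": 0, "claw": 0.2}
    - {"dx": 0, "dy": 0, "dz": -1.0, "roll": 0, "claw": 0.2}

```text
clock: 7.62
tcp_pos: [0.4868, -0.0381, 0.0436]
orientation: [-0.0, -0.135, 0.991, 0.0]
wrist_force: [-0.1, 0.5, -0.4]
finger_gap: 0.0636
grip_force: 33.4
```

>>> send_rows:
  increments:
    - {"dx": 0, "dy": 0, "dz": -0.15, "roll": 0, "claw": 0.2}
    - {"dx": 0, "dy": 0, "dz": -0.3, "roll": 0, "claw": 0.2}
    - {"dx": 0, "dy": 0, "dz": -0.45, "roll": 0, "claw": 0.2}
    - {"dx": 0, "dy": 0, "dz": -0.6, "roll": 0, "claw": 0.2}
    - {"dx": 0, "dy": 0, "dz": -0.64, "roll": 0, "claw": 0.2}

```text
clock: 8.25
tcp_pos: [0.4866, -0.0381, 0.0275]
orientation: [-0.0, -0.135, 0.991, 0.0]
wrist_force: [-1.6, 0.6, 5.9]
finger_gap: 0.0635
grip_force: 34.1
```

>>> send_rows:
  increments:
    - {"dx": 0, "dy": 0, "dz": 0, "roll": 0, "claw": 1}
    - {"dx": 0, "dy": 0, "dz": 0, "roll": 0, "claw": 1}
    - {"dx": 0, "dy": 0, "dz": 0, "roll": 0, "claw": 1}
    - {"dx": 0, "dy": 0, "dz": 0, "roll": 0, "claw": 1}
    - {"dx": 0, "dy": 0, "dz": 1, "roll": 0, "claw": 1}

```text
clock: 8.88
tcp_pos: [0.4851, -0.0377, 0.0516]
orientation: [-0.002, -0.135, 0.991, 0.001]
wrist_force: [0.4, 0.7, 0.1]
finger_gap: 0.0855
grip_force: 0.0
```

>>> send_rows:
  increments:
    - {"dx": 0, "dy": 0, "dz": 2, "roll": 0, "claw": 1}
    - {"dx": 0, "dy": 0, "dz": 3.3, "roll": 0, "claw": 1}
    - {"dx": 0.2, "dy": -2, "dz": 3.5, "roll": 0, "claw": 1}
    - {"dx": 0.5, "dy": -4, "dz": 3.5, "roll": 0, "claw": 1}
    - {"dx": 0.7, "dy": -5.5, "dz": 3.5, "roll": 0, "claw": 1}

```text
clock: 9.5
tcp_pos: [0.5048, -0.1775, 0.1407]
orientation: [0.0, -0.135, 0.991, -0.0]
wrist_force: [0.2, 0.0, 0.1]
finger_gap: 0.0855
grip_force: 0.0
```

```bash
python3 - <<'E'
from h import *
s=cam("side");t=cam("top");st=get_state();print(st["tcp_pos"],st["finger_gap"])
cv2.imwrite("pics/z5.png",np.hstack([cv2.resize(s["image"][190:290,290:390],None,fx=4,fy=4),cv2.resize(t["image"][220:320,300:400],None,fx=4,fy=4)]))
print("roll top exp side",proj(s,[.486,-.0385,.058]))
E
```

```text
[ 0.50525779 -0.17934236  0.14042216] 0.0850687652919606
roll top exp side [329.86490148 243.7620995 ]
```

View pics/z5.png

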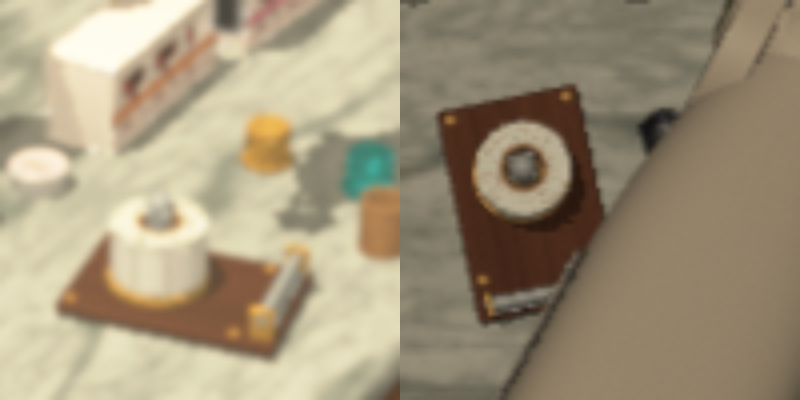

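The roll lies flat on the disc, with the spindle in its hole at side (329,243) and top (330,261). The brass cap stands clear at side (356.5,225). I'll check its position against the side view, and re-measure the spindle and seated roll.

```bash
python3 - <<'E'
from h import *
s=cam("side");t=cam("top")
for z in(.0,.032):print(z,proj(s,[.5105,-.2362,z]),proj(t,[.5105,-.2362,z]))
i=cv2.imread("pics/side1.png").astype(int)
for r in(221,224,227,230):print(r,i[r,346:368,0].tolist())
i0=cv2.imread("pics/top0.png").astype(int)
for r in (250,253,256,259):print(r,i0[r,391:414,0].tolist())
for c in (400,402,404):print("c",c,i0[242:266,c,0].tolist())
print("roll",*blobs(t["image"],(0,0,130),(40,75,255),(314,246,32,34),100));print(proj(t,[.4865,-.0385,.058]),proj(t,[.4865,-.0385,.079]))
g=t["image"].astype(int).sum(2)
for c in(328,330,332):print("c",c,g[248:277,c].tolist())
for r in(259,262,265):print("r",r,g[r,314:346].tolist())
E
```

```text
0.0 [356.68544885 229.13140603] [400.8058575  254.49731862]
0.032 [357.16932227 219.66754576] [402.28941082 253.23984965]
221 [175, 176, 176, 176, 168, 143, 105, 82, 78, 79, 81, 80, 80, 80, 83, 97, 125, 149, 155, 151, 145, 141]
224 [170, 171, 171, 168, 151, 117, 84, 70, 72, 74, 77, 79, 79, 73, 69, 79, 107, 136, 152, 160, 165, 167]
227 [158, 155, 151, 143, 125, 96, 75, 71, 70, 70, 69, 69, 67, 65, 66, 79, 113, 147, 168, 178, 181, 181]
230 [137, 134, 132, 124, 108, 87, 76, 73, 70, 68, 68, 67, 66, 66, 65, 69, 82, 108, 141, 166, 174, 172]
250 [85, 88, 90, 91, 88, 75, 54, 56, 65, 64, 58, 54, 54, 58, 61, 60, 61, 70, 77, 80, 86, 92, 101]
253 [94, 95, 97, 87, 73, 56, 57, 65, 61, 60, 64, 64, 64, 64, 65, 62, 60, 60, 69, 77, 79, 81, 83]
256 [98, 101, 102, 85, 65, 55, 37, 51, 65, 65, 60, 57, 60, 59, 60, 62, 60, 47, 52, 86, 100, 98, 101]
259 [95, 96, 98, 99, 101, 83, 61, 46, 27, 22, 29, 32, 36, 34, 31, 34, 48, 57, 86, 103, 108, 111, 113]
c 400 [100, 94, 87, 81, 79, 74, 63, 65, 64, 60, 57, 60, 59, 61, 65, 64, 47, 22, 36, 59, 88, 110, 107, 102]
c 402 [101, 98, 94, 89, 82, 72, 63, 62, 54, 63, 64, 64,
[... 544 characters left out ...]
182, 306, 453, 492, 478, 508, 497, 429, 228, 174, 88]
c 332 [147, 169, 304, 512, 500, 497, 505, 468, 315, 206, 340, 276, 313, 317, 299, 244, 181, 152, 178, 322, 484, 492, 478, 507, 496, 419, 220, 137, 81]
r 259 [144, 139, 143, 150, 181, 412, 493, 497, 502, 499, 498, 376, 215, 282, 312, 334, 352, 329, 276, 193, 143, 260, 443, 456, 481, 500, 503, 481, 303, 90, 126, 145]
r 262 [147, 139, 141, 138, 333, 470, 496, 497, 492, 498, 440, 288, 161, 219, 306, 342, 356, 340, 299, 236, 194, 259, 334, 459, 483, 491, 513, 517, 343, 113, 80, 128]
r 265 [151, 144, 139, 144, 295, 426, 488, 474, 490, 500, 447, 416, 323, 200, 220, 201, 163, 159, 152, 161, 187, 324, 432, 486, 504, 506, 473, 432, 268, 91, 82, 84]
```

>>> send_rows:
  increments:
    - {"dx": 0.1, "dy": -1.2, "dz": 0, "roll": 0, "claw": 1}
    - {"dx": 0.25, "dy": -2.4, "dz": -1, "roll": 0, "claw": 1}
    - {"dx": 0.25, "dy": -2.4, "dz": -2.2, "roll": 0, "claw": 1}
    - {"dx": 0.25, "dy": -2.4, "dz": -3, "roll": 0, "claw": 1}
    - {"dx": 0.25, "dy": -2.4, "dz": -3, "roll": 0, "claw": 1}

```text
clock: 10.32
tcp_pos: [0.5091, -0.2335, 0.0637]
orientation: [-0.002, -0.136, 0.991, 0.002]
wrist_force: [-0.1, 0.0, -0.0]
finger_gap: 0.0853
grip_force: 0.0
```

>>> send_rows:
  increments:
    - {"dx": 0.05, "dy": -0.1, "dz": -0.7, "roll": 0, "claw": 1}
    - {"dx": 0.05, "dy": -0.1, "dz": -1.4, "roll": 0, "claw": 1}
    - {"dx": 0.05, "dy": -0.1, "dz": -2, "roll": 0, "claw": 1}
    - {"dx": 0.05, "dy": -0.1, "dz": -2.25, "roll": 0, "claw": 1}
    - {"dx": 0.05, "dy": -0.1, "dz": -2.25, "roll": 0, "claw": 1}

```text
clock: 10.95
tcp_pos: [0.5117, -0.238, 0.0087]
orientation: [-0.0, -0.135, 0.991, 0.0]
wrist_force: [-0.3, -1.0, 0.4]
finger_gap: 0.0854
grip_force: 0.0
```

>>> send_rows:
  increments:
    - {"dx": 0, "dy": 0, "dz": 0, "roll": 0, "claw": -0.4}
    - {"dx": 0, "dy": 0, "dz": 0, "roll": 0, "claw": -0.4}
    - {"dx": 0, "dy": 0, "dz": 0, "roll": 0, "claw": -0.4}
    - {"dx": 0, "dy": 0, "dz": 0, "roll": 0, "claw": -0.4}
    - {"dx": 0, "dy": 0, "dz": 0, "roll": 0, "claw": -0.4}
  grip_force: 60

```text
clock: 11.58
tcp_pos: [0.5124, -0.2385, 0.0098]
orientation: [0.001, -0.135, 0.991, -0.0]
wrist_force: [-0.7, 0.4, 4.8]
finger_gap: 0.0315
grip_force: 59.8
```

Cap gripped (gap 31.5 mm). Now lift it and carry it over the stud.

>>> send_rows:
  increments:
    - {"dx": 0, "dy": 0, "dz": 1, "roll": 0, "claw": -0.4}
    - {"dx": 0, "dy": 0, "dz": 3, "roll": 0, "claw": -0.4}
    - {"dx": 0, "dy": 0.6, "dz": 4.2, "roll": 0, "claw": -0.4}
    - {"dx": -0.2, "dy": 2.2, "dz": 4.2, "roll": 0, "claw": -0.4}
    - {"dx": -0.5, "dy": 4, "dz": 4.2, "roll": 0, "claw": -0.4}

```text
clock: 12.2
tcp_pos: [0.4996, -0.1377, 0.1144]
orientation: [0.001, -0.134, 0.991, -0.0]
wrist_force: [-0.0, 0.6, -0.3]
finger_gap: 0.0316
grip_force: 59.7
```

>>> send_rows:
  increments:
    - {"dx": -0.2, "dy": 1.5, "dz": 0, "roll": 0, "claw": -0.4}
    - {"dx": -0.4, "dy": 3, "dz": 0, "roll": 0, "claw": -0.4}
    - {"dx": -0.5, "dy": 4, "dz": 0, "roll": 0, "claw": -0.4}
    - {"dx": -0.5, "dy": 4, "dz": 0, "roll": 0, "claw": -0.4}
    - {"dx": -0.5, "dy": 4, "dz": 0, "roll": 0, "claw": -0.4}

```text
clock: 12.82
tcp_pos: [0.4871, -0.0385, 0.114]
orientation: [0.0, -0.135, 0.991, -0.0]
wrist_force: [-0.3, 0.0, -0.0]
finger_gap: 0.0316
grip_force: 59.7
```

```bash
python3 - <<'E'
from h import *
for k in range(2):
    s=cam("side");st=get_state();p=st["tcp_pos"];print(p.round(4),st["wrist_force"].round(2),round(st["finger_gap"],4))
b=p-[0,0,.0098];print("cap bottom exp",proj(s,b),"stud exp",proj(s,[.4865,-.0382,.07]))
cv2.imwrite("pics/s6.png",s["image"])
h=cv2.cvtColor(s["image"],cv2.COLOR_BGR2HSV);m=cv2.inRange(h,(12,110,60),(28,255,255))
for r in range(220,242):
    c=np.flatnonzero(m[r,310:350])+310;print(r,(c.min(),c.max(),len(c)) if len(c) else "")
print(s["image"][236:246,320:340].astype(int).sum(2))
E
```

```text
[ 0.4871 -0.0388  0.114 ] [ 0.44  0.27 -0.98] 0.0318
[ 0.4872 -0.039   0.1141] [ 0.41  0.4  -1.08] 0.0316
cap bottom exp [329.88656505 228.1873059 ] stud exp [329.72233008 239.82193233]
220 (np.int64(333), np.int64(335), 3)
221 (np.int64(333), np.int64(335), 3)
222 (np.int64(333), np.int64(335), 3)
223 (np.int64(333), np.int64(335), 3)
224 (np.int64(333), np.int64(335), 3)
225 (np.int64(333), np.int64(335), 3)
226 (np.int64(333), np.int64(335), 3)
227 (np.int64(333), np.int64(336), 4)
228 (np.int64(323), np.int64(336), 5)
229 (np.int64(323), np.int64(336), 7)
230 (np.int64(324), np.int64(336), 9)
231 (np.int64(325), np.int64(334), 10)
232 (np.int64(329), np.int64(332), 4)
233 
234 
235 
236 
237 
238 
239 
240 
241 
[[579 585 594 603 607 605 594 576 563 555 558 579 602 619 626 624 619 612
  596 580]
 [578 581 581 586 582 577 569 545 518 512 525 554 597 623 630 624 611 598
  579 552]
 [574 575 578 583 590 590 566 516 465 449 458 500 565 614 625 615 601 579
  554 524]
 [580 595 613 633 643 636 585 491 430 417 420 448 508 563 583 581 568 551
  529 503]
 [611 640 667 683 689 670 607 495 432 423 424 423 436 464 491 511 511 510
  507 495]
 [656 686 702 701 693 675 621 527 458 437 430 415 397 399 425 453 463 472
  483 485]
 [690 709 716 700 678 657 615 541 470 433 424 414 392 384 409 435 451 460
  463 463]
 [703 712 713 688 639 588 544 504 459 430 421 415 393 373 382 408 437 457
  458 449]
 [713 715 710 669 574 477 438 443 442 428 417 413 385 353 347 373 414 442
  456 457]
 [718 719 715 672 564 437 397 423 439 432 418 400 376 348 339 366 409 437
  454 467]]
```

The cap flange centre is at about column 329.7 and the stud at about 329.4, which is well under a millimetre off. I'll lower it slowly and watch the force.

>>> send_rows:
  increments:
    - {"dx": 0.01, "dy": 0.03, "dz": -0.3, "roll": 0, "claw": -0.4}
    - {"dx": 0.01, "dy": 0.03, "dz": -0.6, "roll": 0, "claw": -0.4}
    - {"dx": 0.01, "dy": 0.03, "dz": -0.8, "roll": 0, "claw": -0.4}
    - {"dx": 0.01, "dy": 0.03, "dz": -1.0, "roll": 0, "claw": -0.4}
    - {"dx": 0.01, "dy": 0.03, "dz": -1.1, "roll": 0, "claw": -0.4}

```text
clock: 13.55
tcp_pos: [0.487, -0.0373, 0.0861]
orientation: [-0.0, -0.135, 0.991, 0.0]
wrist_force: [0.1, 0.6, -0.4]
finger_gap: 0.0314
grip_force: 59.7
```

>>> send_rows:
  increments:
    - {"dx": 0, "dy": 0, "dz": -0.05, "roll": 0, "claw": -0.4}
    - {"dx": 0, "dy": 0, "dz": -0.1, "roll": 0, "claw": -0.4}
    - {"dx": 0, "dy": 0, "dz": -0.15, "roll": 0, "claw": -0.4}
    - {"dx": 0, "dy": 0, "dz": -0.2, "roll": 0, "claw": -0.4}
    - {"dx": 0, "dy": 0, "dz": -0.2, "roll": 0, "claw": -0.4}

```text
clock: 14.18
tcp_pos: [0.4871, -0.0374, 0.0815]
orientation: [-0.0, -0.135, 0.991, 0.0]
wrist_force: [-0.4, 0.5, -0.8]
finger_gap: 0.0314
grip_force: 59.7
```

>>> send_rows:
  increments:
    - {"dx": 0, "dy": 0, "dz": -0.05, "roll": 0, "claw": -0.4}
    - {"dx": 0, "dy": 0, "dz": -0.1, "roll": 0, "claw": -0.4}
    - {"dx": 0, "dy": 0, "dz": -0.15, "roll": 0, "claw": -0.4}
    - {"dx": 0, "dy": 0, "dz": -0.2, "roll": 0, "claw": -0.4}
    - {"dx": 0, "dy": 0, "dz": -0.24, "roll": 0, "claw": -0.4}

```text
clock: 14.8
tcp_pos: [0.4871, -0.0375, 0.0764]
orientation: [0.0, -0.135, 0.991, -0.0]
wrist_force: [-3.7, 0.1, 11.1]
finger_gap: 0.0314
grip_force: 60.9
```

>>> send_rows:
  increments:
    - {"dx": 0, "dy": 0, "dz": -0.02, "roll": 0, "claw": -0.4}
    - {"dx": 0, "dy": 0, "dz": -0.04, "roll": 0, "claw": -0.4}
    - {"dx": 0, "dy": 0, "dz": -0.06, "roll": 0, "claw": -0.4}
    - {"dx": 0, "dy": 0, "dz": -0.08, "roll": 0, "claw": -0.4}
    - {"dx": 0, "dy": 0, "dz": -0.1, "roll": 0, "claw": -0.4}

```text
clock: 15.42
tcp_pos: [0.4873, -0.0375, 0.0745]
orientation: [0.0, -0.135, 0.991, -0.0]
wrist_force: [-4.0, 0.2, 11.0]
finger_gap: 0.0313
grip_force: 60.9
```

>>> send_rows:
  increments:
    - {"dx": -0.02, "dy": 0, "dz": 0, "roll": 0, "claw": -0.4}
    - {"dx": -0.04, "dy": 0, "dz": 0, "roll": 0, "claw": -0.4}
    - {"dx": -0.04, "dy": 0, "dz": 0, "roll": 0, "claw": -0.4}
    - {"dx": -0.04, "dy": 0, "dz": 0, "roll": 0, "claw": -0.4}
    - {"dx": -0.04, "dy": 0, "dz": 0, "roll": 0, "claw": -0.4}

```text
clock: 16.05
tcp_pos: [0.487, -0.0375, 0.0741]
orientation: [0.001, -0.135, 0.991, -0.0]
wrist_force: [-1.7, 0.1, 6.5]
finger_gap: 0.0316
grip_force: 60.4
```

```bash
python3 - <<'E'
from h import *
for k in range(2):
    s=cam("side");st=get_state();p=st["tcp_pos"];print(p.round(4),st["wrist_force"].round(2),st["ft_torque"].round(3))
cv2.imwrite("pics/s7.png",s["image"]);print(proj(s,p-[0,0,.0098]))
m=cv2.inRange(cv2.cvtColor(s["image"],cv2.COLOR_BGR2HSV),(12,110,60),(28,255,255))
for r in range(222,256):
    c=np.flatnonzero(m[r,310:350])+310;print(r,(c.min(),c.max(),len(c)) if len(c) else "",end=";")
E
```

```text
[ 0.487  -0.0375  0.0741] [-0.27 -0.09  6.15] [0.081 0.276 0.042]
[ 0.487  -0.0375  0.0741] [-1.38  1.    5.14] [ 0.116  0.253 -0.042]
[329.38761792 241.76542522]
222 ;223 ;224 ;225 ;226 ;227 ;228 ;229 ;230 (np.int64(333), np.int64(333), 1);231 (np.int64(333), np.int64(334), 2);232 (np.int64(333), np.int64(334), 2);233 (np.int64(333), np.int64(334), 2);234 (np.int64(333), np.int64(335), 3);235 (np.int64(333), np.int64(335), 3);236 (np.int64(333), np.int64(335), 3);237 (np.int64(333), np.int64(335), 3);238 (np.int64(333), np.int64(335), 3);239 (np.int64(333), np.int64(335), 3);240 (np.int64(333), np.int64(335), 3);241 (np.int64(332), np.int64(336), 5);242 (np.int64(332), np.int64(336), 5);243 (np.int64(324), np.int64(336), 6);244 (np.int64(324), np.int64(335), 10);245 (np.int64(325), np.int64(335), 11);246 (np.int64(326), np.int64(334), 9);247 ;248 ;249 ;250 ;251 ;252 (np.int64(315), np.int64(315), 1);253 (np.int64(314), np.int64(314), 1);254 ;255 (np.int64(313), np.int64(316), 3);
```

The cap has not slipped in the grip: the flange bottom row followed the tool. The side force has dropped to about 1 N, so I'll push on.

>>> send_rows:
  increments:
    - {"dx": -0.02, "dy": 0, "dz": -0.02, "roll": 0, "claw": -0.4}
    - {"dx": -0.02, "dy": 0, "dz": -0.04, "roll": 0, "claw": -0.4}
    - {"dx": -0.02, "dy": 0, "dz": -0.06, "roll": 0, "claw": -0.4}
    - {"dx": -0.02, "dy": 0, "dz": -0.08, "roll": 0, "claw": -0.4}
    - {"dx": -0.02, "dy": 0, "dz": -0.08, "roll": 0, "claw": -0.4}

```text
clock: 16.77
tcp_pos: [0.4861, -0.0375, 0.0704]
orientation: [0.0, -0.135, 0.991, 0.0]
wrist_force: [5.4, -0.9, -9.1]
finger_gap: 0.0311
grip_force: 60.1
```

>>> send_rows:
  increments:
    - {"dx": 0, "dy": 0, "dz": -0.02, "roll": 0, "claw": -0.4}
    - {"dx": 0, "dy": 0, "dz": -0.04, "roll": 0, "claw": -0.4}
    - {"dx": 0, "dy": 0, "dz": -0.06, "roll": 0, "claw": -0.4}
    - {"dx": 0, "dy": 0, "dz": -0.08, "roll": 0, "claw": -0.4}
    - {"dx": 0, "dy": 0, "dz": -0.08, "roll": 0, "claw": -0.4}

```text
clock: 17.4
tcp_pos: [0.4853, -0.0374, 0.069]
orientation: [-0.0, -0.135, 0.991, 0.0]
wrist_force: [4.0, -0.5, -3.6]
finger_gap: 0.0315
grip_force: 60.6
```

It clicked, and the balls now pull the cap down. Next I bear down to the clamping push and take out the side load.

>>> send_rows:
  increments:
    - {"dx": 0.02, "dy": 0, "dz": -0.02, "roll": 0, "claw": -0.4}
    - {"dx": 0.03, "dy": 0, "dz": -0.04, "roll": 0, "claw": -0.4}
    - {"dx": 0.03, "dy": 0, "dz": -0.06, "roll": 0, "claw": -0.4}
    - {"dx": 0.03, "dy": 0, "dz": -0.08, "roll": 0, "claw": -0.4}
    - {"dx": 0.03, "dy": 0, "dz": -0.08, "roll": 0, "claw": -0.4}

```text
clock: 18.02
tcp_pos: [0.4854, -0.0371, 0.0679]
orientation: [-0.001, -0.135, 0.991, 0.0]
wrist_force: [-4.1, 0.6, 8.6]
finger_gap: 0.0315
grip_force: 62.0
```

>>> send_rows:
  increments:
    - {"dx": -0.01, "dy": 0, "dz": -0.01, "roll": 0, "claw": -0.4}
    - {"dx": -0.02, "dy": 0, "dz": -0.01, "roll": 0, "claw": -0.4}
    - {"dx": -0.02, "dy": 0, "dz": -0.01, "roll": 0, "claw": -0.4}
    - {"dx": -0.02, "dy": 0, "dz": -0.01, "roll": 0, "claw": -0.4}
    - {"dx": -0.02, "dy": 0, "dz": -0.01, "roll": 0, "claw": -0.4}

```text
clock: 18.65
tcp_pos: [0.4853, -0.0371, 0.0678]
orientation: [-0.0, -0.135, 0.991, 0.0]
wrist_force: [-4.0, 0.8, 8.4]
finger_gap: 0.0313
grip_force: 62.0
```

```bash
python3 - <<'E'
from h import *
for k in range(5):
    s=cam("side");st=get_state();p=st["tcp_pos"];print(p.round(4),st["wrist_force"].round(2),round(st["grip_force"],1))
print(proj(s,p-[0,0,.0098]))
m=cv2.inRange(cv2.cvtColor(s["image"],cv2.COLOR_BGR2HSV),(12,110,60),(28,255,255))
for r in range(240,254):
    c=np.flatnonzero(m[r,318:345])+318;print(r,(c.min(),c.max(),len(c)) if len(c) else "",end=";")
t=cam("top")
print(*[(k,)+tuple(map(str,blobs(t["image"],lo,hi,roi))) for k,lo,hi,roi in(("turq",(80,100,60),(95,255,255),(390,270,30,30)),("core",(5,60,50),(20,255,255),(370,290,22,22)))],sep="\n")
E
```

```text
[ 0.4853 -0.0371  0.0678] [-3.87  0.84  9.43] 62.0
[ 0.4853 -0.0371  0.0678] [-4.22  0.43  9.91] 62.0
[ 0.4853 -0.0371  0.0678] [-3.45 -0.09  9.46] 62.0
[ 0.4853 -0.0371  0.0678] [-2.73  0.8   8.87] 62.0
[ 0.4853 -0.0371  0.0678] [-3.6   0.62  9.52] 62.0
[329.81201542 244.05544294]
240 (np.int64(333), np.int64(335), 3);241 (np.int64(333), np.int64(336), 4);242 (np.int64(333), np.int64(336), 4);243 (np.int64(333), np.int64(336), 4);244 (np.int64(333), np.int64(336), 4);245 (np.int64(324), np.int64(336), 6);246 (np.int64(324), np.int64(336), 10);247 (np.int64(325), np.int64(335), 11);248 (np.int64(328), np.int64(333), 6);249 ;250 ;251 ;252 ;253 ;('turq', '(133.5, array([403.58, 283.48]), array([13.1, 13.2]), (397, 277, 14, 14))')
('core', '(135.0, array([379.9 , 299.08]), array([12.3, 14.2]), (373, 293, 15, 13))')
```

>>> send_rows:
  increments:
    - {"dx": -0.01, "dy": 0, "dz": -0.01, "roll": 0, "claw": -0.4}
    - {"dx": -0.01, "dy": 0, "dz": -0.02, "roll": 0, "claw": -0.4}
    - {"dx": -0.01, "dy": 0, "dz": -0.02, "roll": 0, "claw": -0.4}
    - {"dx": -0.01, "dy": 0, "dz": -0.02, "roll": 0, "claw": -0.4}
    - {"dx": -0.01, "dy": 0, "dz": -0.02, "roll": 0, "claw": -0.4}

```text
clock: 19.58
tcp_pos: [0.4853, -0.0371, 0.0678]
orientation: [0.0, -0.135, 0.991, 0.0]
wrist_force: [-4.5, 2.1, 13.5]
finger_gap: 0.0317
grip_force: 62.4
```

>>> send_rows:
  increments:
    - {"dx": 0, "dy": 0, "dz": 0.01, "roll": 0, "claw": -0.4}
    - {"dx": 0, "dy": 0, "dz": 0.01, "roll": 0, "claw": -0.4}
    - {"dx": 0, "dy": 0, "dz": 0.01, "roll": 0, "claw": -0.4}
    - {"dx": 0, "dy": 0, "dz": 0.01, "roll": 0, "claw": -0.4}
    - {"dx": 0, "dy": 0, "dz": 0.01, "roll": 0, "claw": -0.4}

```text
clock: 20.2
tcp_pos: [0.4854, -0.0371, 0.0678]
orientation: [0.0, -0.135, 0.991, 0.0]
wrist_force: [-4.0, 1.3, 10.8]
finger_gap: 0.0313
grip_force: 62.1
```

```bash
python3 - <<'E'
from h import *
F=[]
for k in range(6):
    cam("side");st=get_state();F.append(st["wrist_force"])
f=np.mean(F,0);print(f,st["tcp_pos"],st["grip_force"])
if 8<f[2]<14: print(hand_in())
E
```

```text
[-3.31259972  1.48470556 11.13459367] [ 0.48534179 -0.03712772  0.06782249] 62.095305025577545
the job is handed in; nothing more can be done
None
```

The label roll is seated flat on the brass disc and the snap cap is clicked home; the arm is still gripping the cap and pressing it down with about 11 N (the click took about that), and the job was handed in at about 20 s.

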